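Peel the stuck top tray from the drawer stack and hold it up

TASK

Pull the shallow drawer under the beech tray out until you feel its stop, and leave it open. The blue-green formed tray in it is stuck in the stack of white ones: peel it off by its upright tab, raising that corner well before the opposite corner leaves the stack. Finish while still gripping it, held still and roughly level, right way up, about 20 cm above the bench, without disturbing any of the other things.

Things in the scene. Friction and masses are not known exactly. Their poses are not given: they have to be found in the camera images.
- station: Pale beech sample station fixed on the black bench, 280 (x) by 300 (y) by 84 mm high, with a 10 mm rim at the back and sides of its top. Origin: centre of the underside, on the bench. Its -x is the front, towards the robot, where the drawer pulls out of an open-fronted bay; +y is to the left as the robot sees it.
- drawer (a joint): Drawer opening in m: 0 shut, grows as it is pulled along the station's -x; a hard stop lies between 0.14 and 0.18 (feel for it). About 2 N of friction; stays where left. Its front panel is 252 mm wide, 12 mm thick, its top 42 mm above the bench; side walls end 32 mm above the bench.
- drawer_handle (a point): Middle of the steel bar handle, 42 mm above the bench: a 10 mm round bar, 100 mm long along the station's y, its axis 35 mm in front of the drawer front (about 30 mm free behind the bar). Axes as the station's. Moves with the drawer.
- stack_top (a point): Centre of the upper rim face of the white stack, fixed in the drawer, 36 mm above the bench. Stack 110 mm (x) by 150 mm (y), its front edge 20 mm behind the drawer front panel, with an opening 92 by 124 mm, 20 mm deep, that takes the blue-green tray's well. Axes as the station's. Moves with the drawer.
- top_tray: Blue-green formed plastic tray (0.1 kg), axes as the station's, stuck in the stack by friction at four spots on its well (some 5 to 15 N at the tab frees it; a little stronger at the back). Flange 110 (x) by 150 (y) by 4 mm, underside on the stack's rim; below it a well 86 by 118 by 16 mm. Origin: centre of the well's underside, 16 mm below the flange's underside, 20 mm above the bench while seated; z up.
- tray_tab (a point): Grip point on the tray's upright dark tab, over its front left corner at tray (-43, 62, 36) mm, 16 mm above the flange's top. The tab is 10 mm thick, 26 mm long, 26 mm high above the flange; its length runs along the tray's (-1, 1) direction, so fingers close on it along the tray's (1, 1). Axes as the tray's.
- tray_near_corner (a point): Tabbed front left corner of the tray at the flange's underside, tray (-55, 75, 16) mm; level with point stack_top while seated.
- tray_far_corner (a point): Opposite, back right corner of the tray at the flange's underside, tray (55, -75, 16) mm; level with point stack_top while seated.
- cryobox_a: Bystander: orange cryovial box 78 by 78 by 52 mm on the right of the station's top. Origin under its centre.
- petri_dish: Bystander: glass petri dish, 96 mm across, 17 mm high, on the left of the station's top. Origin under its centre.
- cryobox_b: Bystander: orange cryovial box 78 by 78 by 52 mm on the bench to the left. Origin under its centre.
- tube_rack: Bystander: chrome tube rack 80 by 200 by 103 mm with capped tubes, on the bench to the left. Origin under its centre.
- tip_box: Bystander: purple pipette tip box 118 by 82 by 66 mm on the bench to the right. Origin under its centre.
- fixative_jar: Bystander: jar 66 mm across, 85 mm high, on the bench to the right. Origin under its centre.

How it is judged:
By the outcome, as a careful person would: the job done as asked, in the order asked, and still so for the second after the job is handed in, while the arm keeps its last pose, push and grip.
It also fails if it takes over 56 s, if anything falls off the work surface, if the arm or the gripper's body presses on something with over 40 N, if the wrist force passes 120 N, or if a joint passes its speed limit or range.

ROBOT

A 6-joint arm with a two-finger parallel gripper is mounted at the origin on the work surface. World frame = base frame: x ahead of the robot, y to its left, z up, the work surface at z = 0. Lengths are in m, angles in rad, forces in N, time in s.
With the tool pointing down it reaches from about 0.325 to 0.85 m from the base axis. Payload 4.4 kg.
Tool frame: the origin (TCP) lies midway between the tips of the shut fingers; the grasp point (between the pads) lies 19 mm behind it (bot.hold_point_z is the distance from the TCP to the grasp point, in m); z points along the fingers, y is the line along which they close (so a half turn about z gives the same grasp; the last joint's range is limited). The gripper opens to 94 mm and grips with 3 to 60 N. Pads are 16 mm wide; open, the fingers measure 119 mm over their backs; the gripper's body (75 mm by 177 mm) begins 78 mm behind the grasp point.
Start: joints at [-1.484, 0.207, 1.542, -0, 1.393, -0.15], TCP at [0.135, -0.559, 0.205] pointing down, gripper open.
Joint ranges: [-2.73, 2.73], [-0.86, 2.22], [0.23, 2.46], [-1.11, 4.25], [0.08, 2.63], [-2.82, 2.82]. Speed limits (rad/s): [2.79, 2.79, 3.14, 3.14, 3.14, 3.14].

INTERFACE

Orientations are given as a rotation vector (axis times angle).
In Python, from workcell import readout, vision, order, bot gives the robot as it stands.
- The arm moves only by the tool arm_command, never from a script. Its argument "increments" is one flat list of numbers, 5 for each row, row after row: the shift along the tool's x, y, z each as a share of 0.4 m, from -1 to 1, then the turn about the tool's z as a share of pi/2 rad, from -1 to 1, then the opening, from 0 (shut) to 1 (fully open). A call has 1 to 10 rows; each row is the pose to reach, as a shift and turn from the pose commanded when the call began, along the tool's axes at that moment; what a row does not reach only later rows make up. A row lasts 1/12 s, in which the tool goes at most 41.7 mm and 7.16 degrees, less where a joint would pass 70% of its speed; a pose out of reach is approached as far as the arm can. A call with a number of a shift or a turn outside -1 to 1 is refused whole. A call with a gripper value outside its range is refused whole. The fingers move at their own pace and stop on an object; "newtons" is the grip in N (left out, the last holds). Time passes only in rows, so rows that repeat a pose let the fingers close. It gives the time, the measured TCP pose, the force, the opening and the grip force at its end, in the units of the state.
- readout.read_state(): the state, without advancing time (a new reading comes with each control period).
- vision.capture(name): name is "scene" or "top" or "wrist"; returns (picture, depth): 384x512x3 uint8, blue, green, red; 384x512 float32, m along the optical axis (not along the pixel's ray), 0 where there is no reading.
- vision.calibration(name): a dict with "K" (3x3 intrinsics, pixels), "xyz" and "rotation" of the camera in the world. Camera axes: x right, y up, looking along -z (the intrinsics and any distortion apply to the point x, -y, -z); pixel columns grow to the right and rows downward; lengths in m; the calibration is good to about 2 mm. A picture is of the moment at which its call begins: read the wrist's pose just before it. calibration takes no time and is no camera call; for the wrist camera it gives the pose at the moment of the call.
- order.job_done(): hands the job in; it is judged then, once.
The state is a dict: "time": time; "joint_pos": joint angles; "qd": joint speeds; "joint_torque": joint torques, N m; "tool_pos": TCP position; "eef_rot": TCP orientation; "ft_force": force on the tool from outside, world axes, zero at the start; "torque": the same for the moment, N m; "grip_width": finger opening in m; "finger_force": force on a finger pad.
Only numpy, scipy, OpenCV 4.12 (cv2) and the standard library are available. Lean on these libraries where they do the work, as an engineer would, in place of code of your own. Each camera call takes 0.05 s, during which the arm holds its last target. There are 200 camera calls.

## Working session

There is one attempt and no reset: what is moved stays moved. The work goes in short steps, Python scripts to look and compute and a tool call to move; the robot and the scene stay as the last step left them, time stands still between calls to the robot, and variables do not carry over. Pictures are saved under pics/ and viewed, at most 10 in all, crops included, and the job is handed in when it is done.

Besides the shell and the picture viewer there is one more tool, called after "Emit:" as name(argument=value, ...) on one line, values as JSON. arm_command: Moves the arm, as the interface text tells. Its arguments: {"type":"object","properties":{"increments":{"type":"array"},"newtons":{"type":"number"}},"required":["increments"]}

```bash
mkdir -p pics; ls
cat > h.py <<'E'
import numpy as np, cv2
from scipy.spatial.transform import Rotation as R
from workcell import readout, vision, order, bot
def cloud(name):
    c=vision.calibration(name); im,d=vision.capture(name)
    K=np.array(c["K"]); r=np.array(c["rotation"],float)
    M=r if r.shape==(3,3) else R.from_rotvec(r).as_matrix()
    v,u=np.mgrid[:384,:512]
    P=np.stack([(u-K[0,2])/K[0,0]*d,-(v-K[1,2])/K[1,1]*d,-d],-1)@M.T+np.array(c["xyz"])
    P[d==0]=np.nan
    return im,d,P,c
E
python3 - <<'E'
from h import *
a,d,P,c=cloud("scene"); b,d2,P2,c2=cloud("top")
np.savez("t0.npz",a=a,P=P,b=b,P2=P2)
cv2.imwrite("pics/scene0.png",a); cv2.imwrite("pics/top0.png",b)
print(c,c2,readout.read_state(),bot.hold_point_z,[x for x in dir(bot) if x[0]!='_'])
E
```

```text
pics
{'K': array([[481.30042373,   0.        , 259.8197982 ],
       [  0.        , 481.30042373, 194.8266324 ],
       [  0.        ,   0.        ,   1.        ]]), 'xyz': array([ 1.29332932, -1.03087843,  1.11612543]), 'rotation': array([0.85869375, 0.24928099, 0.58179663])} {'K': array([[496.60231963,   0.        , 268.15446075],
       [  0.        , 496.60231963, 186.76653033],
       [  0.        ,   0.        ,   1.        ]]), 'xyz': array([0.41001473, 0.00843364, 1.61976033]), 'rotation': array([ 0.07987018, -0.10150146, -1.55223195])} {'time': 0.1, 'joint_pos': array([-1.48449083e+00,  2.07344360e-01,  1.54278534e+00,  5.83116270e-08,
        1.39353445e+00, -1.50500473e-01]), 'qd': array([ 0.0008401 , -0.00180111, -0.00475877, -0.00040757,  0.00013684,
       -0.00062653]), 'joint_torque': array([-4.12559484e-04, -3.71862102e+01, -2.82292360e+01,  7.00860308e-02,
        3.11688334e-02, -6.05170885e-05]), 'tool_pos': array([ 0.13481935, -0.55821838,  0.20441372]), 'eef_rot': array([-3.11754102e+00, -3.70860834e-01, -1.04445623e-04]), 'ft_force': array([-0.210128  ,  0.18376254, -0.39274218]), 'torque': array([-0.00287943, -0.01896244,  0.02527002]), 'finger_force': 0.0, 'grip_width': 0.09386406286601175} 0.0188 ['MotionError', 'hold_point_z']
```

View pics/scene0.png

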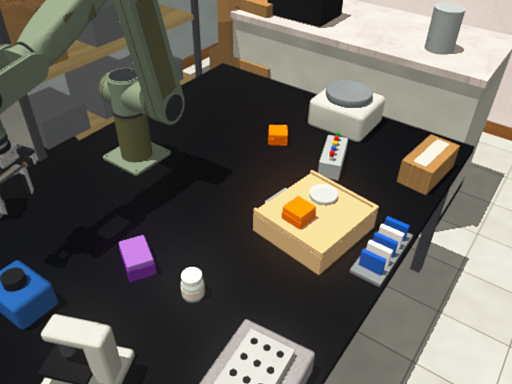

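View pics/top0.png

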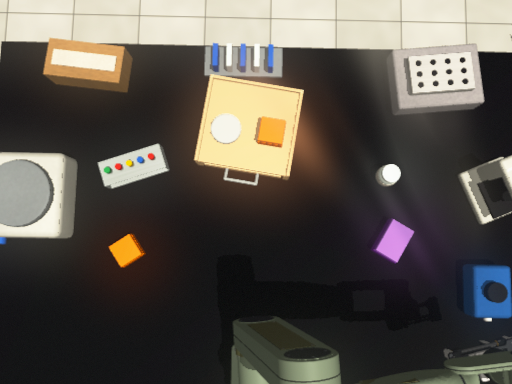

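The pictures show the station at top-view pixels (200–302, 77–178), turned slightly, with the handle bar at about (241,182). The petri dish is at (226,128) and the orange box at (271,131). The purple box, jar, rack and second orange box are all well away from the work.

Run:
```python
from h import *
z=np.load("t0.npz");P=z["P2"];b=z["b"].astype(int)
Z=P[...,2];v,u=np.mgrid[:384,:512]
win=(u>180)&(u<320)&(v>60)&(v<200)
print("bench z",np.nanmedian(Z[200:230,220:330]))
m=win&(Z>.06)&(Z<.16)
p=P[m][:,:2].astype(np.float32);(c,s,a)=cv2.minAreaRect(p);print("station",c,s,a,np.nanmedian(Z[m]))
q=win&(Z>.02)&(Z<.06)&(b.min(-1)>90)&(v>165)
print("handle px",q.sum());hp=P[q];print(hp.min(0),hp.max(0))
o=win&(b[...,2]>180)&(b[...,0]<60)&(Z>.12);print("box",o.sum(),P[o].mean(0),cv2.minAreaRect(P[o][:,:2].astype(np.float32)))
cv2.imwrite("pics/crop.png",cv2.resize(z["b"][65:195,190:310],None,fx=5,fy=4.6,interpolation=2))
```

```text
bench z -0.0003330936613469282
station (0.826316773891449, 0.046187639236450195) (0.30275997519493103, 0.3654739260673523) 81.33939361572266 0.08546612174668056
handle px 298
[ 0.60092976 -0.05007346  0.020074  ] [0.66116124 0.16182245 0.05501489]
box 279 [ 0.74204669 -0.00569699  0.13495701] ((0.7492796182632446, -0.01674651727080345), (0.07264424115419388, 0.05806514248251915), 80.5574951171875)
```

View pics/crop.png

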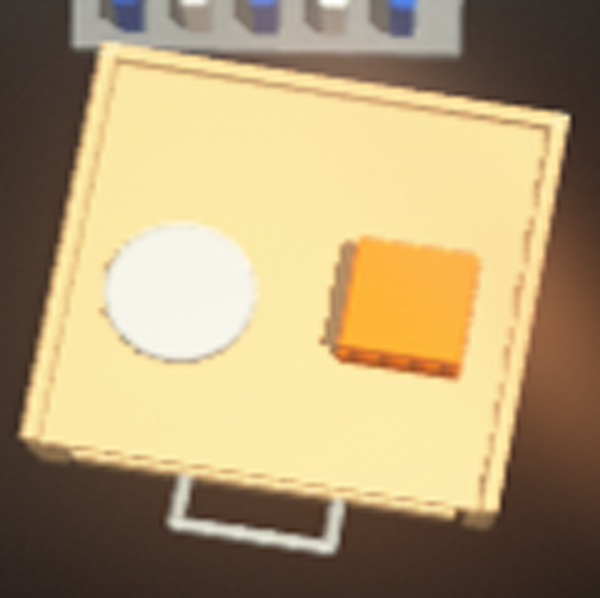

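The crop shows the handle bar from crop pixels (168,525) to (337,550), which is top-image (223.6,179.1)–(257.4,184.6). The box's front edge is well behind the station front.

```bash
cat >> h.py <<'E'
def px2w(c,u,v,z):
    K=np.array(c["K"]);M=R.from_rotvec(c["rotation"]).as_matrix();o=np.array(c["xyz"])
    d=M@np.array([(u-K[0,2])/K[0,0],-(v-K[1,2])/K[1,1],-1.]);return o+d*(z-o[2])/d[2]
def incr(p,yaw=0):
    "shift from the measured pose to TCP p, in interface units, and tool axes"
    s=readout.read_state();M=R.from_rotvec(s["eef_rot"]).as_matrix()
    print("tcp",s["tool_pos"],"tool y",M[:,1],"t",s["time"]);d=M.T@(np.array(p)-s["tool_pos"])/.4;print("inc",d.round(4),"j",s["joint_pos"].round(3));return d
E
python3 - <<'E'
from h import *
z=np.load("t0.npz");P=z["P2"];b=z["b"].astype(int);Z=P[...,2];v,u=np.mgrid[:384,:512]
c=vision.calibration("top")
m=(u>180)&(u<320)&(v>60)&(v<200)&(Z>.075)&(Z<.1)&(b[...,2]-b[...,0]>40)&(b[...,2]>150)
m=cv2.morphologyEx(m.astype(np.uint8),cv2.MORPH_OPEN,np.ones((3,3)))>0
r=cv2.minAreaRect(P[m][:,:2].astype(np.float32));print(r,cv2.boxPoints(r))
A=px2w(c,223.6,179.1,.045);B=px2w(c,257.4,184.6,.045)
print("handle",A,B,(A+B)/2,np.linalg.norm(A-B),np.degrees(np.arctan2(A[0]-B[0],A[1]-B[1])))
# refine: bright pixels of bar, PCA
d=B[:2]-A[:2];L=np.linalg.norm(d);e=d/L;n=np.array([-e[1],e[0]])
W=np.stack([px2w(c,x,y,.042)[:2] for y in range(170,195) for x in range(215,268)]);I=b.mean(-1)[170:195,215:268].ravel()
t=(W-A[:2])@e;w=(W-A[:2])@n
k=(t>.012)&(t<L-.012)&(abs(w)<.009)&(I>80);pf=np.polyfit(t[k],w[k],1,w=I[k]);print(k.sum(),pf)
th=np.degrees(np.arctan2(A[0]-B[0],A[1]-B[1]));ctr=A[:2]+e*L/2+n*np.polyval(pf,L/2);print("refined mid",ctr)
incr([*ctr,.14])
E
```

```text
((0.7854418754577637, 0.05146180838346481), (0.3005644381046295, 0.28338515758514404), 81.24161529541016) [[ 0.62251836 -0.07549275]
 [ 0.90259904 -0.11864325]
 [ 0.9483654   0.17841637]
 [ 0.6682847   0.22156687]]
handle [0.61543747 0.13082198 0.045     ] [0.59964202 0.02257348 0.045     ] [0.60753974 0.07669773 0.045     ] 0.10939485443426027 8.301917688582558
101 [-0.0084881   0.00372988]
refined mid [0.61077112 0.07622621]
tcp [ 0.13481935 -0.55821838  0.20441372] tool y [ 0.23459874 -0.97209014 -0.00204808] t 0.1
inc [ 1.5287 -1.2624  0.1641] j [-1.484  0.207  1.543  0.     1.394 -0.151]
```

Emit:
arm_command(increments=[0.76,-0.63,0.0,-0.4,0.4,0.76,-0.63,0.0,-0.4,0.4,0.76,-0.63,0.0,-0.4,0.4,0.76,-0.63,0.0,-0.4,0.4,0.76,-0.63,0.0,-0.4,0.4,0.76,-0.63,0.0,-0.4,0.4,0.76,-0.63,0.0,-0.4,0.4,0.76,-0.63,0.0,-0.4,0.4,0.76,-0.63,0.0,-0.4,0.4,0.76,-0.63,0.0,-0.4,0.4], newtons=40)

```text
time: 0.93
tool_pos: [0.3727, -0.2388, 0.2051]
eef_rot: [-2.849, -1.321, -0.002]
ft_force: [0.2, 0.6, -0.3]
grip_width: 0.0377
finger_force: 0.0
```

Run:
```python
from h import *
incr([.6115,.077,.14])
s=readout.read_state();print(s["grip_width"],s["eef_rot"])
```

```text
tcp [ 0.3726905  -0.23877153  0.20510453] tool y [ 0.7632463  -0.64610695 -0.00095041] t 0.9333
inc [ 0.988  -0.0542  0.1646] j [-0.767 -0.082  1.848  0.002  1.377 -0.065]
0.03769671451704639 [-2.84867099e+00 -1.32083507e+00 -1.88050686e-03]
```

Emit:
arm_command(increments=[0.99,-0.06,0.0,-0.352,0.4,0.99,-0.06,0.0,-0.352,0.4,0.99,-0.06,0.0,-0.352,0.4,0.99,-0.06,0.0,-0.352,0.4,0.99,-0.06,0.0,-0.352,0.4,0.99,-0.06,0.0,-0.352,0.4,0.99,-0.06,0.0,-0.352,0.4,0.99,-0.06,0.16,-0.352,0.4,0.99,-0.06,0.16,-0.352,0.4,0.99,-0.06,0.16,-0.352,0.4])

```text
time: 1.77
tool_pos: [0.6106, 0.0764, 0.1403]
eef_rot: [2.384, 2.046, 0.0]
ft_force: [0.6, -0.4, 0.0]
grip_width: 0.0374
finger_force: 0.0
```

Emit:
arm_command(increments=[0,0,0,0,0.4,0,0,0,0,0.4,0,0,0,0,0.4])

```text
time: 2.02
tool_pos: [0.6094, 0.0739, 0.1412]
eef_rot: [-2.384, -2.046, 0.002]
ft_force: [-0.3, -1.8, -0.2]
grip_width: 0.0373
finger_force: 0.0
```

Run:
```python
from h import *
incr([.6115,.077,.14])
s=readout.read_state();M=R.from_rotvec(s["eef_rot"]).as_matrix();print(s["grip_width"],np.degrees(np.arctan2(M[1,1],M[0,1])))
im,d,P,c=cloud("wrist");cv2.imwrite("pics/w1.png",im);np.savez("w1.npz",im=im,P=P)
```

```text
tcp [0.60937952 0.07394291 0.14122047] tool y [ 9.88411842e-01 -1.51792876e-01 -9.76077738e-04] t 2.0167
inc [0.0084 0.0041 0.003 ] j [-2.000e-02  3.450e-01  1.505e+00 -1.000e-03  1.293e+00  1.330e-01]
0.03726853368220808 -8.730844873827866
```

View pics/w1.png

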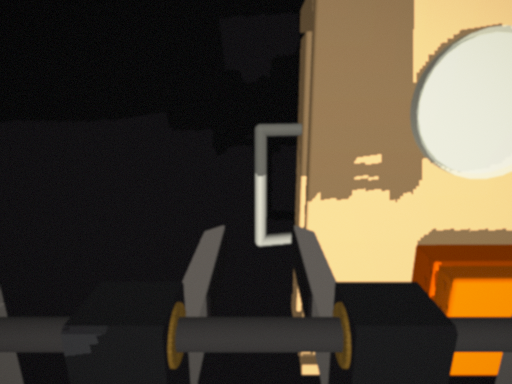

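The wrist view shows the handle bar at column 262, rows 128–243, between the finger lines. The fingers are at about columns 205 and 305.

Run:
```python
from h import *
z=np.load("w1.npz");P=z["P"]
q=P[140:235,250:276].reshape(-1,3);q=q[(q[:,2]>.03)&(q[:,2]<.06)]
xs=np.array([.988,-.152,0]);ys=np.array([.152,.988,0])
print(len(q),q.mean(0),q[:,2].max());a=q@xs;b=q@ys;print(np.percentile(a,[1,50,99]),np.polyfit(b,a,1))
e=P[125:250,250:276].reshape(-1,3);e=e[(e[:,2]>.03)&(e[:,2]<.06)]@ys;print("y ext",e.min(),e.max())
s=readout.read_state()["tool_pos"];print("tcp",s@xs,s@ys)
f=P[140:235,296:330].reshape(-1,3);print("front panel-ish z:",[ (np.nanmedian(P[180,c]@xs).round(4),P[180,c,2].round(3)) for c in range(278,330,4)])
```

```text
1057 [0.61273824 0.08082483 0.0462895 ] 0.04906543690339621
[0.5885576  0.59304142 0.59762164] [-0.01008133  0.59484399]
y ext 0.11757694228394319 0.22635037118181123
tcp 0.5913753214124384 0.1652153514363938
front panel-ish z: [(np.float64(0.6112), np.float64(0.001)), (np.float64(0.6153), np.float64(-0.0)), (np.float64(0.6193), np.float64(0.001)), (np.float64(0.6234), np.float64(-0.001)), (np.float64(0.6273), np.float64(0.0)), (np.float64(0.6279), np.float64(0.028)), (np.float64(0.6296), np.float64(0.043)), (np.float64(0.628), np.float64(0.077)), (np.float64(0.6298), np.float64(0.085)), (np.float64(0.6328), np.float64(0.085)), (np.float64(0.636), np.float64(0.083)), (np.float64(0.639), np.float64(0.084)), (np.float64(0.6416), np.float64(0.085))]
```

Emit:
arm_command(increments=[0.017,0.004,0.0,0,0.3,0.017,0.004,0.06,0,0.3,0.017,0.004,0.12,0,0.3,0.017,0.004,0.18,0,0.3,0.017,0.004,0.24,0,0.3,0.017,0.004,0.295,0,0.3,0.017,0.004,0.295,0,0.3,0.017,0.004,0.295,0,0.3])

```text
time: 2.73
tool_pos: [0.6119, 0.0801, 0.0237]
eef_rot: [-2.385, -2.043, 0.001]
ft_force: [0.1, 0.1, 0.6]
grip_width: 0.0282
finger_force: 0.0
```

Emit:
arm_command(increments=[0,0,0,0,0.0,0,0,0,0,0.0,0,0,0,0,0.0,0,0,0,0,0.0,0,0,0,0,0.0], newtons=25)

```text
time: 3.15
tool_pos: [0.6116, 0.081, 0.0255]
eef_rot: [-2.383, -2.045, 0.002]
ft_force: [-5.4, 0.3, 6.8]
grip_width: 0.009
finger_force: 25.0
```

Emit:
arm_command(increments=[0,-0.02,0,0,0,0,-0.05,0,0,0,0,-0.08,0,0,0,0,-0.11,0,0,0,0,-0.14,0,0,0,0,-0.17,0,0,0,0,-0.2,0,0,0,0,-0.23,0,0,0,0,-0.26,0,0,0,0,-0.29,0,0,0], newtons=25)

```text
time: 3.98
tool_pos: [0.5003, 0.0981, 0.0255]
eef_rot: [2.38, 2.042, 0.008]
ft_force: [2.7, -1.6, 2.2]
grip_width: 0.0088
finger_force: 25.0
```

Emit:
arm_command(increments=[0,-0.01,0,0,0,0,-0.02,0,0,0,0,-0.03,0,0,0,0,-0.04,0,0,0])

```text
time: 4.32
tool_pos: [0.4846, 0.1005, 0.0254]
eef_rot: [2.381, 2.043, 0.006]
ft_force: [2.7, -3.5, 7.7]
grip_width: 0.0092
finger_force: 25.0
```

Emit:
arm_command(increments=[0,-0.01,0,0,0,0,-0.02,0,0,0,0,-0.03,0,0,0,0,-0.04,0,0,0])

```text
time: 4.65
tool_pos: [0.469, 0.1029, 0.0255]
eef_rot: [2.381, 2.043, 0.006]
ft_force: [1.8, -3.5, 7.0]
grip_width: 0.0088
finger_force: 25.0
```

Emit:
arm_command(increments=[0,-0.008,0,0,0,0,-0.016,0,0,0,0,-0.024,0,0,0])

```text
time: 4.9
tool_pos: [0.4595, 0.1044, 0.0254]
eef_rot: [2.381, 2.043, 0.006]
ft_force: [2.0, -3.0, 8.1]
grip_width: 0.009
finger_force: 25.0
```

Emit:
arm_command(increments=[0,-0.008,0,0,0,0,-0.016,0,0,0,0,-0.024,0,0,0])

```text
time: 5.15
tool_pos: [0.4536, 0.1053, 0.0256]
eef_rot: [2.376, 2.039, 0.015]
ft_force: [16.1, -5.3, -10.3]
grip_width: 0.0096
finger_force: 25.0
```

Emit:
arm_command(increments=[0,-0.008,0,0,0,0,-0.016,0,0,0])

```text
time: 5.32
tool_pos: [0.4537, 0.1054, 0.0258]
eef_rot: [2.368, 2.033, 0.031]
ft_force: [31.9, -8.1, -30.1]
grip_width: 0.0092
finger_force: 25.0
```

The force rose to 33 N at 0.16 m of travel, so the drawer is at its stop. Next I relax the pull, release the bar and rise.

Emit:
arm_command(increments=[0,0.01,0,0,0,0,0.02,0,0,0,0,0.02,0,0,0])

```text
time: 5.57
tool_pos: [0.4535, 0.1053, 0.0255]
eef_rot: [2.38, 2.041, 0.009]
ft_force: [5.8, -3.6, 3.0]
grip_width: 0.0091
finger_force: 25.0
```

Emit:
arm_command(increments=[0,0,0,0,0.3,0,0,0,0,0.3,0,0,0,0,0.3,0,0,0,0,0.3])

```text
time: 5.9
tool_pos: [0.447, 0.1062, 0.0226]
eef_rot: [-2.383, -2.044, 0.004]
ft_force: [0.9, -0.4, 0.2]
grip_width: 0.0275
finger_force: 0.0
```

Emit:
arm_command(increments=[0,0,-0.06,0,0.3,0,0,-0.15,0,0.3,0,0,-0.25,0,0.3,0,0,-0.35,0,0.3,0,0,-0.4,0,0.3,0,0,-0.4,0,0.3,0,0,-0.4,0,0.3])

```text
time: 6.48
tool_pos: [0.4488, 0.1062, 0.184]
eef_rot: [2.384, 2.045, 0.002]
ft_force: [-0.2, 0.1, -1.0]
grip_width: 0.0279
finger_force: 0.0
```

Run:
```python
from h import *
im,d,P,c=cloud("wrist");cv2.imwrite("pics/w2.png",im);np.savez("w2.npz",im=im,P=P)
b,d2,P2,c2=cloud("top");np.savez("t2.npz",b=b,P=P2)
s=readout.read_state();M=R.from_rotvec(s["eef_rot"]).as_matrix();print(s["tool_pos"],s["time"],np.degrees(np.arctan2(M[1,1],M[0,1])))
```

```text
[0.44681231 0.10603954 0.18128543] 6.5833 -8.744782089264316
```

View pics/w2.png

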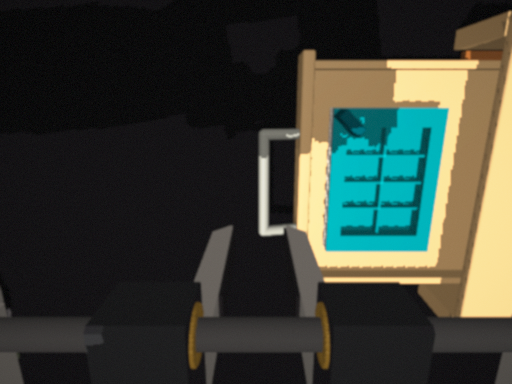

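The drawer is open. The blue-green tray fills columns 325–448, rows 108–250, with its dark tab at about (348,122). I'll measure the flange rectangle and the tab.

```bash
cat > tray.py <<'E'
from h import *
def tray(im,P,zlo,zhi):
    h=cv2.cvtColor(im,cv2.COLOR_BGR2HSV);Z=P[...,2]
    m=(h[...,0]>82)&(h[...,0]<100)&(h[...,1]>120)&(h[...,2]>50)
    return m,(m&(Z>zlo)&(Z<zhi))
E
python3 - <<'E'
from tray import *
xs=np.array([.988,-.152,0]);ys=np.array([.152,.988,0])
for f,k in(("w2.npz","im"),("t2.npz","b")):
    z=np.load(f);P=z["P"];m,q=tray(z[k],P,.034,.046)
    r=cv2.minAreaRect(P[q][:,:2].astype(np.float32));print(f,m.sum(),q.sum(),r,np.median(P[q][:,2]))
    c=np.array([*r[0],0]);p=P[q];a=p@xs;b=p@ys
    print("robust ext",np.percentile(a,[.5,99.5]),np.percentile(b,[.5,99.5]))
    ctr=xs*np.mean(np.percentile(a,[.5,99.5]))+ys*np.mean(np.percentile(b,[.5,99.5]))
    print("ctr",ctr,"tab pred",ctr-xs*.043+ys*.062)
    t=P[(P[...,2]>.052)&(P[...,2]<.075)&(abs(P@xs-(ctr@xs-.043))<.03)&(abs(P@ys-(ctr@ys+.062))<.03)]
    print("tab pts",len(t),t.mean(0) if len(t) else 0, t[:,2].max() if len(t) else 0)
    tt=t[t[:,2]>.063]; 
    if len(tt)>5: print(cv2.minAreaRect(tt[:,:2].astype(np.float32)))
E
```

```text
w2.npz 15207 7646 ((0.574474036693573, 0.08604471385478973), (0.14879438281059265, 0.10987310856580734), 81.06587982177734) 0.04025540128822405
robust ext [0.50073226 0.60883879] [0.09859296 0.24633464]
ctr [0.57434259 0.08606683 0.        ] tab pred [0.54128259 0.15385883 0.        ]
tab pts 414 [0.54044218 0.15444195 0.06470036] 0.0684484502471368
((0.5416203737258911, 0.15395760536193848), (0.009996864944696426, 0.025988232344388962), 36.1718864440918)
t2.npz 978 403 ((0.5728311538696289, 0.08490007370710373), (0.14589658379554749, 0.10652109980583191), 81.60446166992188) 0.03962783580098628
robust ext [0.50046572 0.60628666] [0.09815899 0.24282659]
ctr [0.57265058 0.0843337  0.        ] tab pred [0.53959058 0.1521257  0.        ]
tab pts 17 [0.53795273 0.15617679 0.06406372] 0.07166491858470114
((0.5388185977935791, 0.15595611929893494), (0.007925782352685928, 0.015586985275149345), 30.307601928710938)
```

Emit:
arm_command(increments=[0.155,0.216,0,-0.5,0.3,0.155,0.216,0,-0.5,0.3,0.155,0.216,0,-0.5,0.3,0.155,0.216,0,-0.5,0.3,0.155,0.216,0,-0.5,0.3,0.155,0.216,0,-0.5,0.3,0.155,0.216,0.1,-0.5,0.3,0.155,0.216,0.2,-0.5,0.3,0.155,0.216,0.24,-0.5,0.3,0.155,0.216,0.24,-0.5,0.3])

```text
time: 7.42
tool_pos: [0.5362, 0.1532, 0.079]
eef_rot: [-1.414, -2.789, 0.015]
ft_force: [-0.9, -0.8, -0.4]
grip_width: 0.0283
finger_force: 0.0
```

Emit:
arm_command(increments=[0,0,0,0,0.3,0,0,0,0,0.3,0,0,0,0,0.3])

```text
time: 7.67
tool_pos: [0.545, 0.1543, 0.089]
eef_rot: [1.419, 2.8, 0.003]
ft_force: [-0.0, -0.4, 0.2]
grip_width: 0.028
finger_force: 0.0
```

Run:
```python
from h import *
incr([.5415,.154,.043])
im,d,P,c=cloud("wrist");cv2.imwrite("pics/w3.png",im)
t=P[(P[...,2]>.060)&(P[...,2]<.07)&(np.linalg.norm(P[...,:2]-[.5415,.154],axis=-1)<.02)]
if len(t)>5: print(len(t),cv2.minAreaRect(t[:,:2].astype(np.float32)),t.mean(0))
```

```text
tcp [0.54499643 0.15431282 0.08897836] tool y [0.80646984 0.59126971 0.00255717] t 7.6667
inc [ 0.0047 -0.0078  0.1149] j [ 0.123  0.308  1.672  0.     1.158 -0.51 ]
585 ((0.5411705374717712, 0.15379489958286285), (0.009397085756063461, 0.02611781470477581), 36.16987991333008) [0.54073201 0.15458573 0.0660783 ]
```

View pics/w3.png

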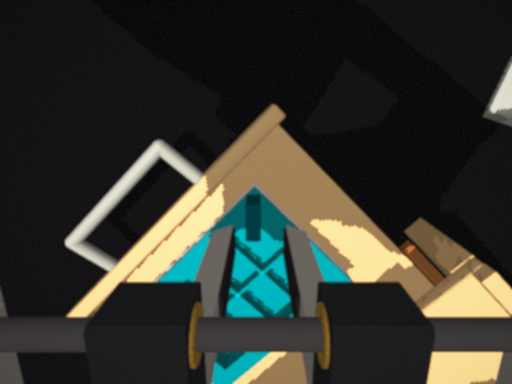

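The tab at (253,217) sits between the fingers, with the tray diagonal straight ahead. Next is a 4 mm correction and the descent.

Emit:
arm_command(increments=[0.003,-0.009,0.0,0,0.3,0.003,-0.009,0.03,0,0.3,0.003,-0.009,0.06,0,0.3,0.003,-0.009,0.085,0,0.3,0.003,-0.009,0.1,0,0.3,0.003,-0.009,0.11,0,0.3,0.003,-0.009,0.11,0,0.3,0.003,-0.009,0.11,0,0.3,0.003,-0.009,0.11,0,0.3])

```text
time: 8.47
tool_pos: [0.5405, 0.153, 0.0437]
eef_rot: [1.42, 2.802, 0.001]
ft_force: [0.9, -1.0, 0.1]
grip_width: 0.0284
finger_force: 0.0
```

Run:
```python
from h import *
incr([.5413,.154,.043]);print(readout.read_state()["ft_force"])
```

```text
tcp [0.54045896 0.1530364  0.04373829] tool y [8.06464870e-01 5.91281641e-01 6.58848804e-04] t 8.4667
inc [0.0007 0.0031 0.0018] j [ 0.122  0.363  1.708  0.     1.069 -0.511]
[ 0.93406395 -0.95637411  0.05112731]
```

Emit:
arm_command(increments=[0,0.003,0,0,0,0,0.003,0,0,0,0,0.003,0,0,0,0,0.003,0,0,0,0,0.003,0,0,0], newtons=25)

```text
time: 8.88
tool_pos: [0.5411, 0.1534, 0.0439]
eef_rot: [1.42, 2.802, -0.0]
ft_force: [-1.3, -0.6, 3.8]
grip_width: 0.0096
finger_force: 25.0
```

Emit:
arm_command(increments=[0,0,-0.005,0,0,0,0,-0.01,0,0,0,0,-0.015,0,0,0,0,-0.02,0,0])

```text
time: 9.22
tool_pos: [0.5403, 0.1529, 0.0496]
eef_rot: [-1.42, -2.801, 0.002]
ft_force: [7.1, -2.1, -18.2]
grip_width: 0.0098
finger_force: 25.0
```

Emit:
arm_command(increments=[0,0,-0.005,0,0,0,0,-0.01,0,0,0,0,-0.015,0,0])

```text
time: 9.47
tool_pos: [0.5401, 0.1527, 0.0559]
eef_rot: [-1.42, -2.801, 0.004]
ft_force: [5.5, -2.8, -13.9]
grip_width: 0.0099
finger_force: 25.0
```

```bash
cat >> tray.py <<'E'
def look(name,save=None):
    im,d,P,c=cloud(name)
    if save: cv2.imwrite(save,im)
    m,q=tray(im,P,.0,.4)
    xs=np.array([.988,-.152,0]);ys=np.array([.152,.988,0])
    p=P[m&np.isfinite(P[...,2])]
    A=np.c_[p@xs,p@ys,np.ones(len(p))]
    # RANSAC on the upper plane (flange)
    rng=np.random.default_rng(0);best=(-1,)
    for _ in range(600):
        try:k=np.linalg.solve(A[(i:=rng.choice(len(p),3,False))],p[i,2])
        except Exception:continue
        if np.hypot(k[0],k[1])>.6: continue
        n=(abs(A@k-p[:,2])<.0015).sum()
        if n>best[0]:best=(n,k)
    n,k=best;g=abs(A@k-p[:,2])<.002;k=np.linalg.lstsq(A[g],p[g,2],rcond=None)[0]
    e=np.array([-55,75])/93
    print(name,len(p),n,"slopes x,y",k[:2].round(3),"tilt deg",np.degrees(np.arctan(np.hypot(*k[:2]))).round(1),"diag slope",(k[:2]@e).round(3))
    a,b=A[g,0],A[g,1];print(" ext x",np.percentile(a,[1,99]).round(3),"y",np.percentile(b,[1,99]).round(3))
    for nm,X,Y in(("near",np.percentile(a,1),np.percentile(b,99)),("far",np.percentile(a,99),np.percentile(b,1)),("nr",np.percentile(a,1),np.percentile(b,1)),("bl",np.percentile(a,99),np.percentile(b,99))):
        print("  top z",nm,(k@[X,Y,1]).round(4))
E
python3 - <<'E'
from tray import *
s=readout.read_state();print(s["tool_pos"],s["ft_force"])
look("wrist","pics/w4.png");look("top");look("scene")
E
```

```text
[0.54008976 0.15269005 0.05590247] [  5.53183013  -2.80363819 -13.88553094]
wrist 5036 1943 slopes x,y [-0.059  0.04 ] tilt deg 4.1 diag slope 0.067
 ext x [0.499 0.601] y [0.098 0.247]
  top z near 0.053
  top z far 0.041
  top z nr 0.047
  top z bl 0.047
top 970 167 slopes x,y [-0.001  0.032] tilt deg 1.8 diag slope 0.026
 ext x [0.515 0.59 ] y [0.117 0.206]
  top z near 0.0296
  top z far 0.0267
  top z nr 0.0268
  top z bl 0.0296
scene 745 120 slopes x,y [-0.104 -0.107] tilt deg 8.5 diag slope -0.024
 ext x [0.497 0.586] y [0.094 0.23 ]
  top z near 0.0351
  top z far 0.0402
  top z nr 0.0495
  top z bl 0.0258
```

Near corner is up 13 mm and the far corner is still seated, so the peel is working. I'll continue slowly.

Emit:
arm_command(increments=[0,0,-0.005,0,0,0,0,-0.01,0,0,0,0,-0.015,0,0])

```text
time: 9.87
tool_pos: [0.5417, 0.1524, 0.0629]
eef_rot: [1.419, 2.8, -0.002]
ft_force: [4.1, -6.4, -6.7]
grip_width: 0.0103
finger_force: 25.0
```

Emit:
arm_command(increments=[0,0,-0.005,0,0,0,0,-0.01,0,0,0,0,-0.015,0,0])

```text
time: 10.12
tool_pos: [0.5408, 0.1539, 0.0697]
eef_rot: [-1.421, -2.801, -0.001]
ft_force: [0.4, 0.4, -1.0]
grip_width: 0.0099
finger_force: 25.0
```

Run:
```python
from tray import *
s=readout.read_state();print(s["tool_pos"],s["ft_force"])
look("wrist","pics/w5.png")
```

```text
[0.54083335 0.15390018 0.06968285] [ 0.3715067   0.4327018  -1.00680553]
wrist 5030 2182 slopes x,y [-0.09   0.089] tilt deg 7.2 diag slope 0.125
 ext x [0.499 0.606] y [0.138 0.248]
  top z near 0.0672
  top z far 0.0478
  top z nr 0.0574
  top z bl 0.0576
```

The tray is free: force is −1 N, which is its weight, and the tilt is 7°. I'll tighten the grip and then lift gently.

Emit:
arm_command(increments=[0,0,0,0,0,0,0,0,0,0,0,0,-0.01,0,0,0,0,-0.025,0,0,0,0,-0.045,0,0,0,0,-0.07,0,0,0,0,-0.1,0,0,0,0,-0.13,0,0,0,0,-0.16,0,0,0,0,-0.19,0,0], newtons=55)

```text
time: 11.0
tool_pos: [0.5413, 0.1537, 0.1473]
eef_rot: [1.42, 2.801, 0.001]
ft_force: [-0.0, 0.6, -0.6]
grip_width: 0.0095
finger_force: 55.0
```

Emit:
arm_command(increments=[0,0,-0.03,0,0,0,0,-0.06,0,0,0,0,-0.09,0,0,0,0,-0.12,0,0,0,0,-0.15,0,0,0,0,-0.18,0,0,0,0,-0.2,0,0,0,0,-0.21,0,0,0,0,-0.21,0,0,0,0,-0.21,0,0])

```text
time: 11.83
tool_pos: [0.5408, 0.1536, 0.2293]
eef_rot: [-1.42, -2.802, 0.0]
ft_force: [0.3, -1.1, -0.8]
grip_width: 0.0096
finger_force: 55.0
```

Run:
```python
from tray import *
s=readout.read_state();print(s["tool_pos"],s["ft_force"],s["grip_width"],s["finger_force"],abs(s["qd"]).max())
look("wrist","pics/w6.png");look("top","pics/top6.png");look("scene","pics/scene6.png")
```

```text
[0.54079131 0.15363297 0.22925013] [ 0.32406578 -1.12192023 -0.77945541] 0.009562032666215348 54.98220920562744 0.016161995908099924
wrist 4905 2162 slopes x,y [-0.089  0.088] tilt deg 7.1 diag slope 0.123
 ext x [0.499 0.606] y [0.138 0.248]
  top z near 0.2267
  top z far 0.2076
  top z nr 0.217
  top z bl 0.2172
top 1230 230 slopes x,y [-0.079  0.108] tilt deg 7.6 diag slope 0.134
 ext x [0.516 0.59 ] y [0.12  0.208]
  top z near 0.2028
  top z far 0.1874
  top z nr 0.1933
  top z bl 0.197
scene 1076 213 slopes x,y [-0.088  0.074] tilt deg 6.5 diag slope 0.111
 ext x [0.496 0.605] y [0.095 0.246]
  top z near 0.2238
  top z far 0.2032
  top z nr 0.2127
  top z bl 0.2143
```

View pics/scene6.png

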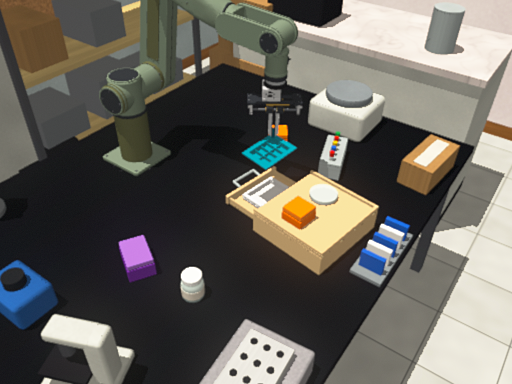

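View pics/w6.png

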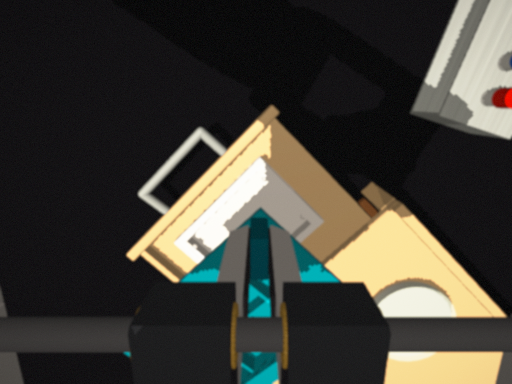

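The scene view shows the tray held level-ish over the open drawer, at about (270,150). The white stack is still in the drawer, the box and dish are in place on the station, and the bench items have not moved. I'll settle briefly and check that the drawer is still at its stop before handing in.

Emit:
arm_command(increments=[0,0,-0.01,0,0,0,0,-0.01,0,0,0,0,-0.01,0,0,0,0,-0.01,0,0,0,0,-0.01,0,0,0,0,-0.01,0,0])

```text
time: 12.48
tool_pos: [0.5409, 0.1536, 0.2334]
eef_rot: [-1.42, -2.802, 0.0]
ft_force: [0.7, 0.0, -1.3]
grip_width: 0.0093
finger_force: 55.0
```

Run:
```python
from tray import *
xs=np.array([.988,-.152,0]);ys=np.array([.152,.988,0])
def bar(P):
    a=P@xs;b=P@ys;m=(P[...,2]>.036)&(P[...,2]<.055)&(a<.462)&(a>.40)&(b>.13)&(b<.21)
    return m.sum(),np.percentile(a[m],[2,50,98]).round(4)
print("before peel",bar(np.load("w2.npz")["P"]))
im,d,P,c=cloud("wrist");print("now",bar(P))
s=readout.read_state();print(s["tool_pos"],s["time"],s["finger_force"],abs(s["qd"]).max());look("wrist")
```

```text
before peel (np.int64(775), array([0.428 , 0.4329, 0.4378]))
now (np.int64(602), array([0.4282, 0.4331, 0.4376]))
[0.54089397 0.15366123 0.23335954] 12.5333 54.982523918151855 0.001551798293782979
wrist 4901 2168 slopes x,y [-0.089  0.089] tilt deg 7.2 diag slope 0.124
 ext x [0.499 0.606] y [0.137 0.248]
  top z near 0.2308
  top z far 0.2115
  top z nr 0.221
  top z bl 0.2214
```

```bash
python3 -c "
from workcell import order;print(order.job_done())"
```

```text
the job is handed in; nothing more can be done
None
```

The job is handed in: the drawer is open 0.16 m at its felt stop, and the tray was peeled near corner first. It is held still about 20 cm above the bench, right way up and tilted about 7°, and nothing else in the final scene image appears moved.

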